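# Aim the inspection camera and fit its clamp knob

## Robot

A 6-joint arm with a two-finger parallel gripper is mounted at the origin on the work surface. World frame = base frame: x ahead of the robot, y to its left, z up, the work surface at z = 0. Lengths are in m, angles in rad, forces in N, time in s.
With the tool pointing down it reaches from about 0.3 to 0.775 m from the base axis. Payload 14.6 kg.
Tool frame: the origin (TCP) lies midway between the tips of the shut fingers; the grasp point (between the pads) lies 19 mm behind it (ctrl.pinch_z is the z of the grasp point in the tool frame, in m); z points along the fingers, y is the line along which they close (so a half turn about z gives the same grasp; the last joint's range is limited). The gripper opens to 94 mm and grips with 3 to 60 N. Pads are 16 mm wide; open, the fingers measure 119 mm over their backs; the gripper's body (75 mm by 177 mm) begins 78 mm behind the grasp point.
Start: joints at [-1.218, 0.3, 1.521, -0, 1.321, -0.067], TCP at [0.224, -0.502, 0.175] pointing down, gripper open.
Joint ranges: [-3.03, 3.03], [-0.79, 2.21], [0.23, 2.52], [-1.04, 4.18], [0, 3.07], [-2.55, 2.55]. Speed limits (rad/s): [2.22, 2.22, 2.57, 3.14, 3.14, 3.14].

## Interface

Orientations are given as [roll, pitch, yaw] about the fixed x, y, z axes, in that order (R = Rz(yaw) Ry(pitch) Rx(roll)).
In Python, from station import ctrl, camera, ticket gives the robot as it stands. The module is installed in compiled form; this text tells all that it offers.
- The arm moves only by the shell command python3 -m inch 'ROWS' [FORCE]. ROWS is text: rows parted by semicolons, each of 7 numbers parted by spaces: the opening, from -1 (shut) to 1 (fully open), then the shift along the tool's x, y, z in units of 0.03 m (1.0 is 0.03 m), then the turn, a rotation vector about the tool's x, y, z in units of 10 degrees (1.0 is 10 degrees). In form: grip dx dy dz rx ry rz; .... A call has 1 to 10 rows; each row shifts and turns the commanded pose from where the row before left it, along the tool's axes as they then stand; what a row does not reach is not made up. A row lasts 1/8 s, in which the tool goes at most 62.5 mm and 10.7 degrees, less where a joint would pass 70% of its speed; a pose out of reach is approached as far as the arm can. A call with a number of a shift or a turn outside -1 to 1 is refused whole. A call with a gripper value outside its range is refused whole. The fingers move at their own pace and stop on an object; FORCE is the grip in N (left out, the last holds). Time passes only in rows, so rows that do not move let the fingers close. It gives the time, the measured TCP pose, the force, the opening and the grip force at its end, in the units of the state.
- ctrl.get_obs(): the state, without advancing time (a new reading comes with each control period).
- camera(name): name is "scene" or "top" or "wrist"; returns a dict with "img" (384x512x3 uint8, blue, green, red), "range_z" (384x512 float32, m along the optical axis (not along the pixel's ray), 0 where there is no reading), "intrinsics" (3x3 intrinsics, pixels), "view" (4x4, takes a point from world to camera coordinates). Camera axes: x right, y down, z forward; pixel columns grow to the right and rows downward; lengths in m; the calibration is good to about 2 mm. The wrist camera is an equidistant fisheye: a pixel r from the principal point sees the ray r / f radians off the axis. A picture is of the moment at which its call begins.
- ticket.hand_in(): hands the job in; it is judged then, once.
The state is a dict: "time_s": time; "qpos": joint angles; "joint_vel": joint speeds; "tau": joint torques, N m; "ee_pos": TCP position; "eef_rot": TCP orientation; "force": force on the tool from outside, world axes, zero at the start; "moment": the same for the moment, N m; "grip_width": finger opening in m; "grip_force": force on a finger pad.
Only numpy, scipy, OpenCV 4.12 (cv2) and the standard library are available. Lean on these libraries where they do the work, as an engineer would, in place of code of your own. Each camera call takes 0.05 s, during which the arm holds its last target. There are 200 camera calls.

## Task

Swivel and tilt the inspection camera on its stand by its rear handle until the lens looks straight at the middle of the black module on the round nest, and let go of it. Then put the loose clamp knob fully down on the square spindle on the stand's foot, leaving the camera aimed. Do not disturb the jar, the tray or the screwdriver.

Things in the scene. Friction and masses are not known exactly. Their poses are not given: they have to be found in the camera images.
- stand: Fixed camera stand, origin at the middle of its round post (30 thick, up to 142), on the table; z up; its -x side is its front, towards the nest. Grey foot plate 12 high, x -100 to 130, y -185 to 185.
- bar (a point): Middle of the underside of the stand's light bar, 357 above the table at x 100 of the stand; the bar is 30 wide in x, 326 long in y, on 16 square uprights at y +-155. It lies above the camera handle and blocks a gripper coming straight down there: come tilted 25 to 40 degrees from the front, under the bar.
- pivot (a point): Where the swivel axis (vertical, through the post) and the tilt axis (horizontal) cross, 190 above the table.
- lens (a point): Middle of the lens glass, 78 in front of the pivot. Its x axis runs from the lens back through pivot and handle: the camera looks along -x; y sideways, z up out of the housing. Grey housing 52 wide, 46 high, from 32 behind to 48 in front of the pivot, then a black lens barrel 40 across, 30 long.
- handle (a point): Grip point on the axis of the black rubber handle, 100 behind the pivot on the lens line; same axes as the lens. The grip is a round bar 18 across along x, from 60 to 140 behind the pivot. The joints are stiff and stay where they are left.
- swivel (a joint): Camera swivel relative to the stand, rad, -1 to 1; 0 = lens towards the stand's -x; grows anticlockwise seen from above.
- tilt (a joint): Camera tilt, rad, -0.2 to 1.15; 0 = level; grows as the lens goes down and the rear handle goes up.
- module_top (a point): Middle of the top of the black ribbed module (44 x 30 x 16), 36 above the table, on the fixed round aluminium nest, 70 across and 20 high, in front of the stand. The aim point of the camera.
- knob: Loose aluminium clamp knob standing upright on the table; origin at the centre of its underside, z up. Lower part 28.5 square, 32 high, sides along its x and y, with a 16.5 square socket 26 deep open below. On top a flat wing to grip: 60 long along x, 12 thick along y, from 32 to 56 above the underside.
- spindle_foot (a point): Centre of the foot of the upright square steel spindle, on top of the foot plate, 12 above the table; at x -60, y -145 of the stand. Spindle 14 square, sides along the stand's x and y, 26 high, the top 5 stepped to 11 square. The knob fits at any quarter turn; seated, its underside rests on the plate and its origin is at this point.
- jar: Bystander: clear jar, 52 across, 60 high; origin at the centre of its underside.
- tray: Bystander: clear tray of modules, 200 x 150 x 28; origin at the centre of its underside.
- driver: Bystander: screwdriver 170 long lying on the table.

How it is judged:
By the outcome, as a careful person would: the job done as asked, in the order asked, and still so for the second after the job is handed in, with the robot touching nothing.
It also fails if it takes over 64 s, if anything falls off the work surface, if the arm or the gripper's body presses on something with over 40 N, if the wrist force passes 120 N, or if a joint passes its speed limit or range.

## Working session

There is one attempt and no reset: what is moved stays moved. The work goes in short steps, Python scripts to look and compute and a shell command to move; the robot and the scene stay as the last step left them, time stands still between calls to the robot, and variables do not carry over. Pictures are saved under pics/ and viewed, at most 10 in all, crops included, and the job is handed in when it is done.

```bash
mkdir -p pics
cat > h.py <<'E'
import numpy as np, cv2
from scipy.spatial.transform import Rotation as R
from station import ctrl, camera, ticket
def px2w(c,u,v,z=None,fish=False):
    K=c["intrinsics"];V=c["view"];x=(u-K[0,2])/K[0,0];y=(v-K[1,2])/K[1,1]
    if fish:
        r=np.hypot(x,y);d=np.array([np.sin(r)*x/r,np.sin(r)*y/r,np.cos(r)])
    else: d=np.array([x,y,1.])
    Rt=V[:3,:3].T;o=-Rt@V[:3,3];d=Rt@d
    return o,d/np.linalg.norm(d)
def depthpt(c,u,v):
    K=c["intrinsics"];V=c["view"];z=c["range_z"][int(v),int(u)]
    p=np.array([(u-K[0,2])/K[0,0]*z,(v-K[1,2])/K[1,1]*z,z])
    return V[:3,:3].T@(p-V[:3,3])
def tri(rays):
    A=np.zeros((3,3));b=np.zeros(3)
    for o,d in rays:
        P=np.eye(3)-np.outer(d,d);A+=P;b+=P@o
    p=np.linalg.solve(A,b)
    return p,[np.linalg.norm((np.eye(3)-np.outer(d,d))@(p-o)) for o,d in rays]
E
python3 - <<'E'
from h import *
for n in ["scene","top"]:
    c=camera(n);np.savez(f"/tmp/{n}.npz",**c)
    print(n,c["intrinsics"].round(1).tolist(),(-c["view"][:3,:3].T@c["view"][:3,3]).round(3),c["view"][2,:3].round(2))
    im=cv2.resize(c["img"],(800,600),interpolation=cv2.INTER_CUBIC)
    cv2.imwrite(f"pics/{n}0.png",im)
o=ctrl.get_obs();print(o["ee_pos"],o["eef_rot"],o["grip_width"],o["time_s"],ctrl.pinch_z)
E
```

```text
scene [[368.3, 0.0, 255.9], [0.0, 368.3, 191.5], [0.0, 0.0, 1.0]] [0.436 0.651 0.923] [ 0.11 -0.68 -0.72]
top [[387.6, 0.0, 258.5], [0.0, 387.6, 190.2], [0.0, 0.0, 1.0]] [ 0.318 -0.002  1.251] [ 0.2   0.01 -0.98]
[ 0.22408576 -0.50199183  0.17404496] [-3.14056037e+00 -5.93287472e-05  4.19818204e-01] 0.09402374168812096 0.1 -0.0188
```

View pics/scene0.png

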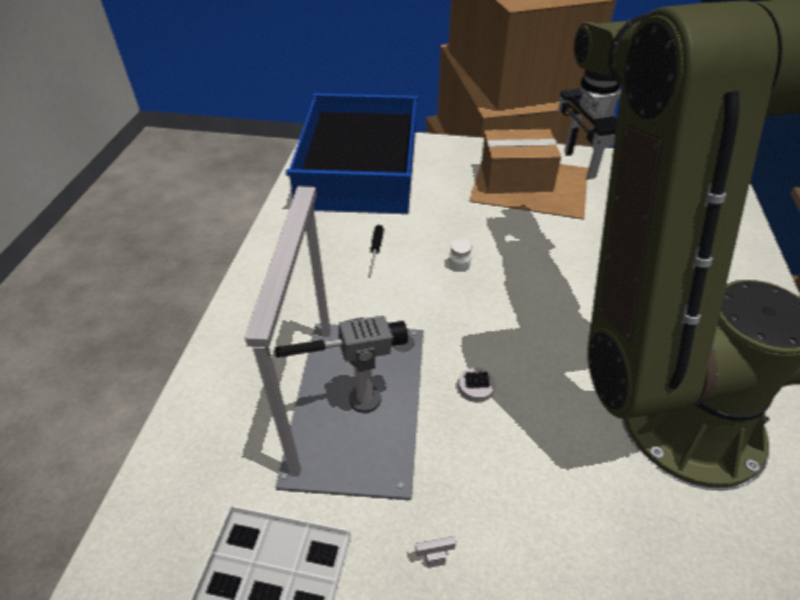

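View pics/top0.png

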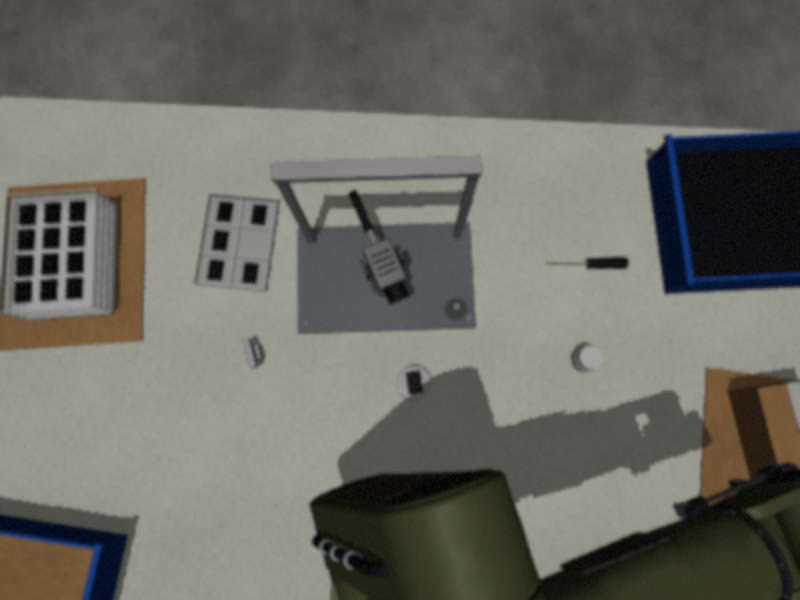

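Run:
```python
from h import *
t=dict(np.load("/tmp/top.npz"));s=dict(np.load("/tmp/scene.npz"))
a=cv2.resize(t["img"][95:245,150:310],(640,600),interpolation=cv2.INTER_CUBIC)
cv2.imwrite("pics/tc.png",a)
b=cv2.resize(s["img"][115:365,150:325],(420*800//800*1,600),interpolation=cv2.INTER_CUBIC)
b=cv2.resize(s["img"][190:370,160:325],(550,600),interpolation=cv2.INTER_CUBIC)
cv2.imwrite("pics/sc.png",b)
def cloud(c):
    K=c["intrinsics"];V=c["view"];z=c["range_z"];v,u=np.mgrid[:384,:512]
    p=np.stack([(u-K[0,2])/K[0,0]*z,(v-K[1,2])/K[1,1]*z,z],-1)
    return (p-V[:3,3])@V[:3,:3]
for n,c in (("top",t),("scene",s)):
    P=cloud(c);ok=c["range_z"]>0
    def rep(name,zl,zh,box):
        m=ok&(P[...,2]>zl)&(P[...,2]<zh)&(P[...,0]>box[0])&(P[...,0]<box[1])&(P[...,1]>box[2])&(P[...,1]<box[3])
        q=P[m]
        if len(q)<5: print(n,name,len(q));return
        (cx,cy),wh,an=cv2.minAreaRect((q[:,:2]*1000).astype(np.float32))
        print(n,name,len(q),"rect",round(cx,1),round(cy,1),np.round(wh,1),round(an,1),"mean",(q.mean(0)*1000).round(1),"med z",round(np.median(q[:,2])*1000,1))
    rep("table",-.02,.02,(.3,.4,-.1,0))
    rep("plate",.007,.018,(.42,.8,-.25,.3))
    rep("bar",.33,.40,(.5,.9,-.3,.35))
    rep("cam",.15,.30,(.4,.9,-.1,.2))
    rep("nest",.014,.06,(.38,.47,-.08,.12))
    rep("modtop",.030,.06,(.38,.47,-.08,.12))
    rep("knob",.02,.08,(.35,.55,.2,.42))
    rep("knobwing",.045,.08,(.35,.55,.2,.42))
    rep("jar",.03,.09,(.35,.6,-.45,-.2))
    rep("tray",.012,.05,(.5,.8,.22,.5))
    rep("driver",.008,.05,(.5,.7,-.5,-.25))
```

```text
top table 894 rect 349.8 -49.9 [99.4 99.6] 0.1 mean [345.1 -53.2   1.2] med z 0.2
top plate 6455 rect 608.9 27.0 [546.1 375.1] 89.3 mean [609.4  53.9  12.1] med z 12.0
top bar 1881 rect 702.1 60.1 [ 32.4 326. ] 4.7 mean [699.1  59.3 373. ] med z 374.5
top cam 1150 rect 623.8 12.6 [218.4 200.2] 87.8 mean [613.9  38.4 208. ] med z 209.0
top nest 312 rect 406.1 -17.5 [67.  51.9] 89.9 mean [403.3 -17.4  25.1] med z 22.2
top modtop 96 rect 399.4 -17.3 [40.9 28.7] 10.7 mean [399.2 -17.3  34.1] med z 33.9
top knob 144 rect 439.1 310.8 [59.2 28.8] 21.4 mean [439.4 308.3  45.7] med z 52.0
top knobwing 86 rect 439.2 311.2 [59.1 12.7] 19.0 mean [439.1 310.3  54.4] med z 54.8
top jar 230 rect 460.7 -361.5 [47.8 46.5] 83.1 mean [ 460.2 -359.5   55.4] med z 59.3
top tray 1405 rect 641.3 333.1 [232.4 272.4] 88.1 mean [672.1 361.6  20. ] med z 19.7
top driver 244 rect 632.0 -376.0 [ 88.3 164.6] 8.8 mean [ 665.  -393.    21.1] med z 22.0
scene table 694 rect 350.6 -50.0 [ 98.5 100.1] 0.2 mean [342.3 -52.7   1.1] med z 0.8
scene plate 6877 rect 593.2 85.7 [448.8 336.2] 86.3 mean [611.6 103.8  12.7] med z 12.6
scene bar 1708 rect 703.9 62.1 [ 30.9 329.7] 4.5 mean [699.   97.3 372.3] med z 375.3
scene cam 1635 rect 627.5 13.8 [223.5 200.5] 88.7 mean [624.9  42.3 205.7] med z 206.4
scene nest 320 rect 408.4 -14.5 [53.6 71.4] 3.4 mean [406.   -8.1  25.6] med z 22.5
scene modtop 103 rect 401.1 -13.8 [39.9 28.8] 8.9 mean [401.  -12.3  34.3] med z 34.7
scene knob 289 rect 440.9 319.2 [59.1 21. ] 18.7 mean [441.2 319.   46.4] med z 51.6
scene knobwing 173 rect 442.2 315.0 [59. 13.] 21.2 mean [442.2 316.2  55. ] med z 56.1
scene jar 175 rect 465.2 -357.6 [49.7 46.6] 66.2 mean [ 465.6 -351.4   51.4] med z 57.9
scene tray 2637 rect 641.6 329.4 [283.1 218.6] 0.0 mean [679.2 341.5  20. ] med z 19.5
scene driver 132 rect 668.7 -367.2 [ 24.4 164.7] 3.4 mean [ 669.3 -385.8   21. ] med z 22.2
```

View pics/tc.png

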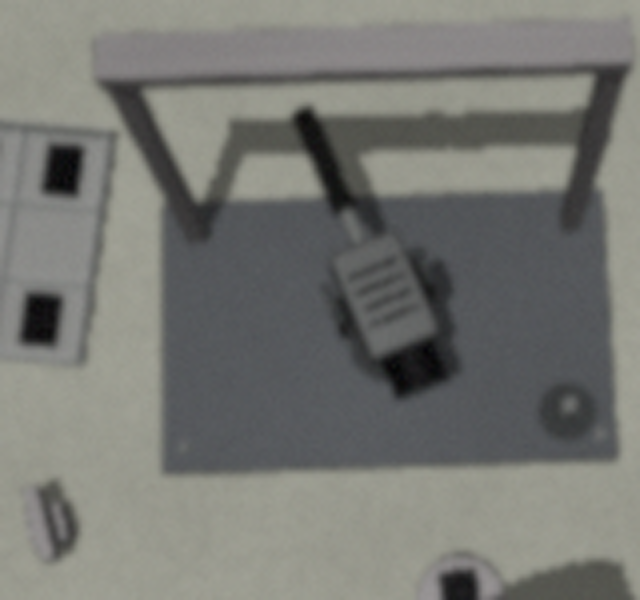

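View pics/sc.png

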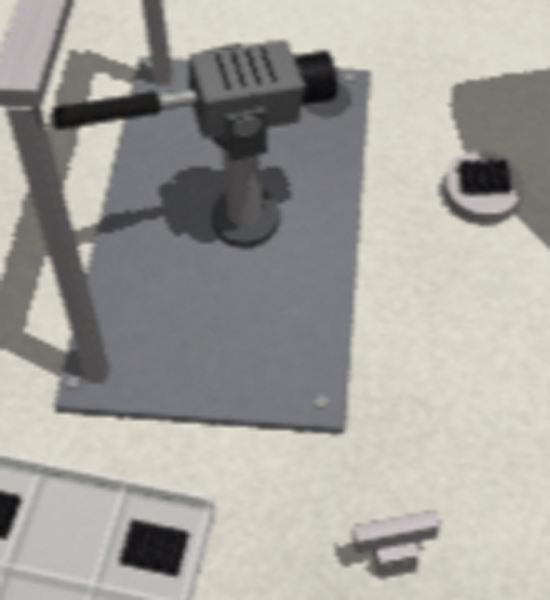

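Run:
```python
from h import *
from scipy.optimize import least_squares
t=dict(np.load("/tmp/top.npz"));s=dict(np.load("/tmp/scene.npz"))
T=lambda X,Y:((X+.5)/4-.5+150,(Y+.5)/4-.5+95)
S=lambda X,Y:((X+.5)/3.3333-.5+160,(Y+.5)/3.3333-.5+190)
F=[-.1,.185];G=[-.1,-.185];H=[.13,-.185];I=[.13,.185]
def proj(c,p):
    q=c["view"][:3,:3]@p+c["view"][:3,3];K=c["intrinsics"];return np.array([K[0,0]*q[0]/q[2]+K[0,2],K[1,1]*q[1]/q[2]+K[1,2]])
obsT=[(F,T(163,472)),(G,T(617,460)),(H,T(602,190)),(I,T(162,200))]
obsS=[(F,S(343,432)),(G,S(370,70)),(I,S(57,410))]
W=lambda v,p,z:np.array([v[0]+np.cos(v[2])*p[0]-np.sin(v[2])*p[1],v[1]+np.sin(v[2])*p[0]+np.cos(v[2])*p[1],z])
for lab,obs in (("T",[(t,)+o for o in obsT]),("S",[(s,)+o for o in obsS]),("both",[(t,)+o for o in obsT]+[(s,)+o for o in obsS])):
    r=least_squares(lambda v:np.ravel([proj(c,W(v,p,.012))-o for c,p,o in obs]),[.6,.05,.08])
    print(lab,r.x.round(4),np.degrees(r.x[2]).round(2),np.abs(r.fun).max().round(2)); 
v=r.x
piv=W(v,[0,0],.19);print("piv",piv,"bar",W(v,[.1,0],.357),"spin",W(v,[-.06,-.145],.012))
tip=tri([px2w(t,*T(304,116)),px2w(s,*S(58,116))]);print("handle tip",tip)
lens=tri([px2w(t,*T(430,380)),px2w(s,*S(330,78))]);print("lens end ~",lens)
mod=tri([px2w(t,*T(460,584)),px2w(s,*S(485,172))]);print("mod",mod)
for c,P in((t,T(460,584)),(s,S(485,172))):
    o,d=px2w(c,*P);print(o+d*(.036-o[2])/d[2])
d=tip[0]-piv;print("dist",np.linalg.norm(d),"yaw rel",np.degrees(np.arctan2(d[1],d[0])-v[2]),"tilt",np.degrees(np.arcsin(d[2]/np.linalg.norm(d))))
m=mod[0];m[2]=.036
d=piv-m;print("target yaw world",np.degrees(np.arctan2(d[1],d[0])),"swivel",np.degrees(np.arctan2(d[1],d[0])-v[2]),"tilt",np.degrees(np.arctan2(d[2],np.hypot(d[0],d[1]))))
```

```text
T [0.6029 0.0515 0.0762] 4.36 0.8
S [0.603  0.0559 0.0836] 4.79 1.1
both [0.6028 0.0535 0.0787] 4.51 1.34
piv [0.60278943 0.0534828  0.19      ] bar [0.70247977 0.06134643 0.357     ] spin [ 0.5543775  -0.09578637  0.012     ]
handle tip (array([0.72534457, 0.1113029 , 0.20402123]), [np.float64(0.0011521873888932807), np.float64(0.0011521873888934511)])
lens end ~ (array([0.53907352, 0.01263834, 0.17079344]), [np.float64(0.0036461793771794325), np.float64(0.003646179377179512)])
mod (array([ 0.40503503, -0.01632303,  0.0342443 ]), [np.float64(0.004972328998633225), np.float64(0.004972328998633203)])
[ 0.40982807 -0.01707801  0.036     ]
[ 0.40022366 -0.01395168  0.036     ]
dist 0.13623332411054262 yaw rel 20.747210622491977 tilt 5.907384597576526
target yaw world 19.44265193073534 swivel 14.932465684890085 tilt 36.29117704124347
```

```bash
python3 -m inch '1 0 0 -1 0 0 0;1 0 0 -1 0 0 0;1 0 0 -1 0 0 0;1 .9 -.8 -.5 0 0 0;1 .9 -.8 -.5 0 0 0;1 .9 -.8 -.3 0 0 0;1 .9 -.8 -.3 0 0 0;1 .9 -.8 -.3 0 0 0;1 .9 -.8 -.3 0 0 0;1 .9 -.8 -.3 0 0 0' && python3 -m inch '1 .9 -.8 -.2 0 0 0;1 .9 -.8 -.2 0 0 0;1 .9 -.8 -.2 0 0 0;1 .9 -.8 -.2 0 0 0;1 .9 -.8 -.2 0 0 0;1 1 -.9 -.2 0 0 0;1 1 -.9 -.2 0 0 0;1 1 -.9 0 0 0 0;1 0 0 0 0 0 0;1 0 0 0 0 0 0'
python3 - <<'E'
from h import *
o=ctrl.get_obs();print(o["qpos"].round(3) if hasattr(o["qpos"],'round') else o["qpos"])
c=camera("wrist");np.savez("/tmp/w1.npz",**c)
Rt=R.from_euler("xyz",o["eef_rot"]).as_matrix();cp=-c["view"][:3,:3].T@c["view"][:3,3]
print("cam in tool",Rt.T@(cp-o["ee_pos"]),"axis in tool",Rt.T@c["view"][2,:3],c["intrinsics"].round(1).tolist())
cv2.imwrite("pics/w1.png",cv2.resize(c["img"],(800,600),interpolation=cv2.INTER_CUBIC))
E
```

```text
time_s: 1.35
ee_pos: [0.3285, -0.2706, 0.3397]
eef_rot: [-3.141, 0.0, 0.42]
force: [-0.3, 0.5, -0.0]
grip_width: 0.0938
grip_force: 0.0
time_s: 2.6
ee_pos: [0.4516, 0.0031, 0.3814]
eef_rot: [-3.142, 0.0, 0.42]
force: [-0.0, 0.9, -0.1]
grip_width: 0.0941
grip_force: 0.0
[-0.074  0.006  1.39  -0.     1.746  1.077]
cam in tool [ 6.67599838e-02 -6.44100360e-05 -2.10372498e-01] axis in tool [-2.26955010e-01 -8.85337201e-04  9.73904841e-01] [[297.3, 0.0, 251.8], [0.0, 297.3, 193.7], [0.0, 0.0, 1.0]]
```

View pics/w1.png

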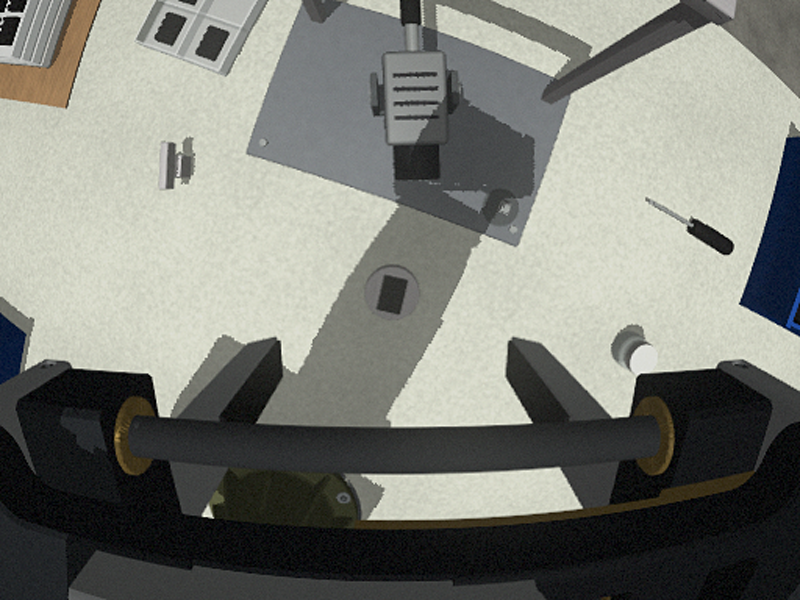

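Run:
```python
from h import *
from scipy.optimize import least_squares
c=dict(np.load("/tmp/w1.npz"));k=1.5625
g=lambda X,Y:((X+.5)/k-.5,(Y+.5)/k-.5)
def at(P,z):
    o,d=px2w(c,*g(*P),fish=True);return o+d*(z-o[2])/d[2]
F=at((247,153),.012);G=at((518,246),.012);H=at((571,95),.012)
print("corners",F,G,H,np.linalg.norm(F-G),np.linalg.norm(G-H))
u=(F-G)[:2];print("yaw",np.degrees(np.arctan2(-u[0],u[1])))
yaw=np.arctan2(-u[0],u[1]);Rz=np.array([[np.cos(yaw),-np.sin(yaw)],[np.sin(yaw),np.cos(yaw)]])
print("origin", F[:2]-Rz@[-.1,.185],G[:2]-Rz@[-.1,-.185],H[:2]-Rz@[.13,-.185])
st=np.mean([F[:2]-Rz@[-.1,.185],G[:2]-Rz@[-.1,-.185]],0)
print("mod",at((392.5,295),.036),"nest",at((392,292),.02))
print("spin",at((506,206),.038), "pred",st+Rz@[-.06,-.145])
print("knob wing",at((167.5,165.5),.056))
for P in((383,54),(444,54),(447,144),(386,145)): print("housing",at(P,.215).round(4))
a=cv2.resize(c["img"][80:205,225:340],(552,600),interpolation=cv2.INTER_CUBIC);b=cv2.resize(c["img"][85:125,95:135],(248,248),interpolation=cv2.INTER_CUBIC)
im=np.zeros((600,800,3),np.uint8);im[:,:552]=a;im[:248,552:]=b;cv2.imwrite("pics/w1c.png",im)
```

```text
corners [0.49160293 0.22640779 0.012     ] [ 0.52218779 -0.13902504  0.012     ] [ 0.73586587 -0.12126274  0.012     ] 0.3667104973817526 0.21441507152160763
yaw 4.784213564386323
origin [0.60668413 0.05039268] [0.60640977 0.05367072] [0.5908892  0.05225027]
mod [ 0.40241166 -0.01647853  0.036     ] nest [ 0.40250482 -0.01568412  0.02      ]
spin [ 0.559222  -0.0963991  0.038    ] pred [ 0.55884947 -0.0974673 ]
knob wing [0.44339477 0.30644097 0.056     ]
housing [0.6178 0.0874 0.215 ]
housing [0.6387 0.0424 0.215 ]
housing [0.5694 0.0093 0.215 ]
housing [0.5482 0.0535 0.215 ]
```

View pics/w1c.png

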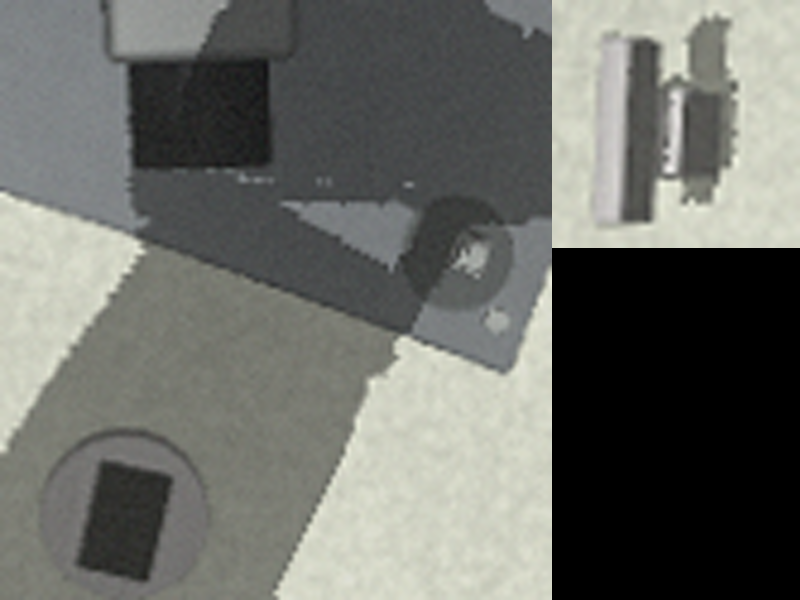

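```bash
cat >> h.py <<'E'
def go(p,Rt=None):
    o=ctrl.get_obs();C=R.from_euler("xyz",o["eef_rot"])
    print("from",np.round(o["ee_pos"],4),"shift units",(C.inv().apply(np.array(p)-o["ee_pos"])/.03).round(2),
      "turn units",(np.degrees((C.inv()*Rt).as_rotvec())/10).round(2) if Rt is not None else "")
def tool(psi,a):
    psi,a=np.radians([psi,a]);z=np.array([np.sin(a)*np.cos(psi),np.sin(a)*np.sin(psi),-np.cos(a)]);y=np.array([np.sin(psi),-np.cos(psi),0])
    return R.from_matrix(np.stack([np.cross(y,z),y,z],1)),z
E
python3 -m inch '1 0 0 0 0 1 -.14;1 0 0 0 0 1 0;1 0 0 0 0 1 0;1 0 0 0 0 .7 0;1 0 0 0 0 0 0;1 0 0 0 0 0 0'
python3 - <<'E'
from h import *
Rt,z=tool(25.5,37)
gp=np.array([.604,.053,.19])+.1*np.array([np.cos(.105)*np.cos(.445),np.cos(.105)*np.sin(.445),np.sin(.105)])
print(gp); go(gp-.12*z,Rt); go(gp+.019*z,Rt)
E
```

```text
time_s: 3.4
ee_pos: [0.4519, 0.0029, 0.382]
eef_rot: [3.138, -0.644, 0.445]
force: [-0.9, 0.4, -0.9]
grip_width: 0.0939
grip_force: 0.0
[0.69376396 0.09580872 0.20048072]
from [0.4519 0.0029 0.382 ] shift units [3.25 0.66 6.01] turn units [0.02 0.01 0.  ]
from [0.4519 0.0029 0.382 ] shift units [ 3.26  0.64 10.64] turn units [0.02 0.01 0.  ]
```

```bash
python3 -m inch '1 .8 .16 0 0 0 0;1 .8 .16 0 0 0 0;1 .8 .16 0 0 0 0;1 .85 .16 0 0 0 0;1 0 0 1 0 0 0;1 0 0 1 0 0 0;1 0 0 1 0 0 0;1 0 0 1 0 0 0;1 0 0 1 0 0 0;1 0 0 1 0 0 0' && python3 -m inch '1 0 0 0 0 0 0;1 0 0 0 0 0 0'
python3 - <<'E'
from h import *
for n in ["wrist","scene"]:
    c=camera(n);np.savez(f"/tmp/{n}2.npz",**c)
w=np.load("/tmp/wrist2.npz")["img"];s=np.load("/tmp/scene2.npz")["img"][110:330,150:350]
im=np.zeros((600,800,3),np.uint8);im[:300,:400]=cv2.resize(w,(400,300));im[:440,400:]=cv2.resize(s,(400,440));cv2.imwrite("pics/m2.png",im)
Rt,z=tool(25.5,37);gp=np.array([.6938,.0958,.2005]);go(gp+.019*z,Rt)
E
```

```text
time_s: 4.65
ee_pos: [0.6293, 0.067, 0.2953]
eef_rot: [3.139, -0.644, 0.447]
force: [-0.4, 0.6, -0.1]
grip_width: 0.0941
grip_force: 0.0
time_s: 4.9
ee_pos: [0.6284, 0.0662, 0.2975]
eef_rot: [3.138, -0.646, 0.447]
force: [0.6, 0.5, -0.2]
grip_width: 0.094
grip_force: 0.0
from [0.6284 0.0658 0.298 ] shift units [-0.05  0.02  4.67] turn units [ 0.02 -0.01  0.01]
```

View pics/m2.png

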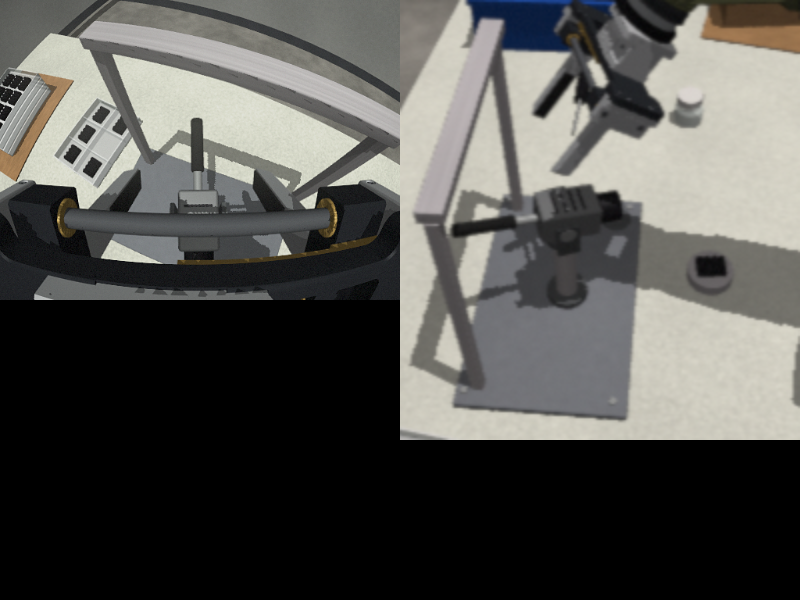

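```bash
python3 -m inch '1 0 0 .8 0 0 0;1 0 0 .8 0 0 0;1 0 0 .8 0 0 0;1 0 0 .8 0 0 0;1 0 0 .8 0 0 0;1 0 0 .67 0 0 0;1 0 0 0 0 0 0' && python3 -m inch '-1 0 0 0 0 0 0;-1 0 0 0 0 0 0;-1 0 0 0 0 0 0;-1 0 0 0 0 0 0;-1 0 0 0 0 0 0;-1 0 0 0 0 0 0' 45
```

```text
time_s: 5.88
ee_pos: [0.7044, 0.102, 0.1843]
eef_rot: [3.139, -0.645, 0.446]
force: [-0.4, 0.8, 0.1]
grip_width: 0.0937
grip_force: 0.0
time_s: 6.62
ee_pos: [0.7045, 0.1019, 0.1846]
eef_rot: [3.139, -0.646, 0.446]
force: [0.1, -0.5, -0.3]
grip_width: 0.0375
grip_force: 0.0
```

```bash
python3 -m inch '-1 0 0 0 0 0 0;-1 0 0 0 0 0 0;-1 0 0 0 0 0 0;-1 0 0 0 0 0 0;-1 0 0 0 0 0 0' 45
python3 - <<'E'
from h import *
o=ctrl.get_obs();C=R.from_euler("xyz",o["eef_rot"]);piv=np.array([.604,.053,.19])
g=np.array(o["ee_pos"])-.019*C.apply([0,0,1]);d=g-piv;r=np.linalg.norm(d);print("grasp",g,"r",r,"yaw",np.degrees(np.arctan2(d[1],d[0])),"tilt",np.degrees(np.arcsin(d[2]/r)))
y0=np.degrees(np.arctan2(d[1],d[0]));t0=np.degrees(np.arcsin(d[2]/r));N=10
p0=np.array(o["ee_pos"]);R0=C
for i in range(1,N+1):
    f=i/N;y=np.radians(y0+(18.86-y0)*f);t=np.radians(t0+(35.8-t0)*f)
    gp=piv+r*np.array([np.cos(t)*np.cos(y),np.cos(t)*np.sin(y),np.sin(t)])
    Rt,z=tool(25.5+(18.86-y0)*f,37+8*f);p=gp+.019*z
    print((R0.inv().apply(p-p0)/.03).round(2),(np.degrees((R0.inv()*Rt).as_rotvec())/10).round(2));p0,R0=p,Rt
E
```

```text
time_s: 7.25
ee_pos: [0.7047, 0.1019, 0.1851]
eef_rot: [3.138, -0.647, 0.446]
force: [-0.2, 0.1, 2.9]
grip_width: 0.0003
grip_force: 1.5
grasp [0.69437725 0.09705182 0.20026904] r 0.10106465299557088 yaw 25.98560041577714 tilt 5.831811153418728
[ 0.1   0.05 -0.15] [-0.03  0.08  0.06]
[ 0.09  0.05 -0.16] [-0.04  0.08  0.06]
[ 0.08  0.05 -0.16] [-0.04  0.08  0.06]
[ 0.08  0.05 -0.16] [-0.05  0.08  0.05]
[ 0.07  0.04 -0.16] [-0.05  0.08  0.05]
[ 0.07  0.04 -0.17] [-0.05  0.08  0.05]
[ 0.06  0.04 -0.17] [-0.05  0.08  0.05]
[ 0.05  0.04 -0.17] [-0.05  0.08  0.05]
[ 0.05  0.04 -0.17] [-0.05  0.08  0.05]
[ 0.04  0.04 -0.17] [-0.05  0.08  0.05]
```

Run:
```python
from h import *
for n in ["wrist","scene"]:
    c=camera(n);np.savez(f"/tmp/{n}3.npz",**c)
w=np.load("/tmp/wrist3.npz")["img"][:250,130:380];s=np.load("/tmp/scene3.npz")["img"][140:310,150:290]
im=np.zeros((500,800,3),np.uint8);im[:400,:400]=cv2.resize(w,(400,400));im[:486,400:]=cv2.resize(s,(400,486));cv2.imwrite("pics/m3.png",im)
```

```text
(no output)
```

View pics/m3.png

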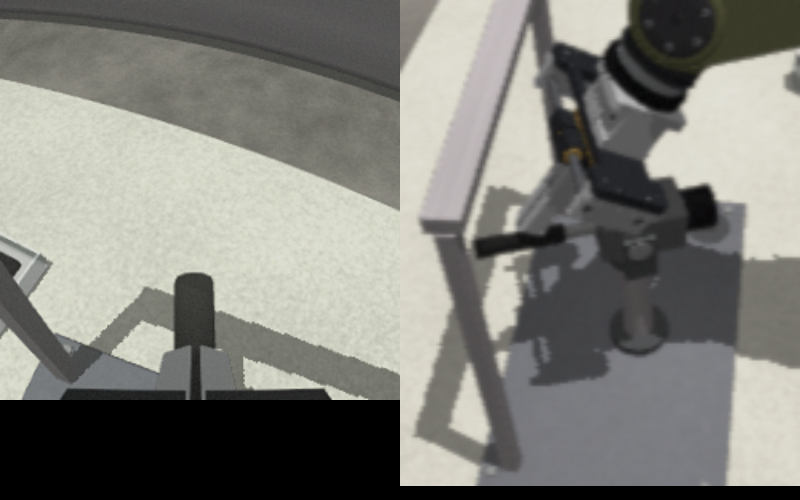

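Run:
```python
from h import *
t=dict(np.load("/tmp/top.npz"));s=dict(np.load("/tmp/scene.npz"));s3=dict(np.load("/tmp/scene3.npz"))
T=lambda X,Y:((X+.5)/4-.5+150,(Y+.5)/4-.5+95)
S=lambda X,Y:((X+.5)/3.3333-.5+160,(Y+.5)/3.3333-.5+190)
for X,Y in((75,114),(95,111),(115,108),(135,105),(150,103)): print("S",depthpt(s,*np.round(S(X,Y))).round(4))
for X,Y in((308,125),(318,145),(328,165),(338,187),(345,203)): print("T",depthpt(t,*np.round(T(X,Y))).round(4))
for X,Y in((485,248),(500,245),(515,242)): print("S3",depthpt(s3,150+(X-400)*.35,140+Y*.35).round(4))
# housing top plane tilt
for n,c,P in(("S",s,[(215,70),(290,60),(205,55),(280,48)]),("T",t,[(352,268),(398,250),(380,350),(428,332)])):
    for p in P: print(n,"hous",depthpt(c,*np.round((S if n=="S" else T)(*p))).round(4))
```

```text
S [0.7122 0.1127 0.2107]
S [0.698  0.1081 0.2118]
S [0.6854 0.1    0.2084]
S [0.672  0.0931 0.2066]
S [0.6603 0.0895 0.2045]
T [0.7132 0.1058 0.2144]
T [0.6999 0.0995 0.2109]
T [0.6854 0.0901 0.2108]
T [0.6714 0.0837 0.2096]
T [0.6607 0.0776 0.207 ]
S3 [0.7174 0.1175 0.2045]
S3 [0.7048 0.1136 0.2064]
S3 [0.6939 0.1062 0.2036]
S hous [0.6172 0.0596 0.2167]
S hous [0.5628 0.0338 0.209 ]
S hous [0.6288 0.0434 0.2157]
S hous [0.573  0.0213 0.209 ]
T hous [0.6086 0.0683 0.217 ]
T hous [0.6251 0.0388 0.2145]
T hous [0.5546 0.0462 0.2093]
T hous [0.5675 0.0137 0.2093]
```

Run:
```python
from h import *
o=ctrl.get_obs();C=R.from_euler("xyz",o["eef_rot"]);p=np.array(o["ee_pos"]);print(o["grip_width"],o["grip_force"],o["force"],p)
c=dict(np.load("/tmp/scene3.npz"));K=c["intrinsics"];V=c["view"];z=c["range_z"];v,u=np.mgrid[:384,:512]
P=(np.stack([(u-K[0,2])/K[0,0]*z,(v-K[1,2])/K[1,1]*z,z],-1)-V[:3,3])@V[:3,:3]
L=((P-p)@C.as_matrix())*1000
# print along image: rows v 205..235, cols u 175..215: tool z, brightness
b=c["img"].max(2)
print("u",list(range(176,216,3)))
for vv in range(196,234,3):
    print(vv,' '.join(f"{int(L[vv,uu,0]):4d},{int(L[vv,uu,1]):3d},{int(L[vv,uu,2]):4d}:{b[vv,uu]:3d}" for uu in range(179,216,4)))
print("handle line pts depth (world) dark:")
m=(b<45)&(z>0)&(P[...,0]>.70)&(P[...,0]<.76)&(P[...,1]>.07)&(P[...,1]<.15)&(P[...,2]>.15)&(P[...,2]<.25)
q=P[m];print(len(q));
for a in np.arange(.70,.75,.01):
    k=q[(q[:,0]>a)&(q[:,0]<a+.01)]
    if len(k):print(a.round(2),k.min(0).round(4),k.max(0).round(4))
```

```text
0.00036223090094687077 1.4815009385347366 [1.29699326 0.33866383 2.62313378] [0.70467167 0.10193333 0.18493129]
u [176, 179, 182, 185, 188, 191, 194, 197, 200, 203, 206, 209, 212, 215]
196  108,-57,-139:105 -114,292, 144:214 -126,291, 138:219 -136,285, 129:216 -148,284, 123:218 -156,277, 112:221  -98,174,  26:159   29,-24,-134: 54   26,-32,-144: 87   11,-24,-141: 22
199  440,-609,-594:156 -113,280, 146:216 -123,275, 137:217 -133,271, 130:219 -144,267, 122:219 -154,263, 113:222   10,  7, -97: 99   12, -7,-113: 86   28,-42,-144: 86  440,-609,-594: 32
202  -98,264, 151:199 -112,266, 148:217 -121,260, 138:215 -134,261, 134:219 -141,252, 122:220 -152,249, 115:186   10,  0, -93: 76   10,-13,-108: 84   30,-52,-143: 74   36,-71,-162: 61
205  -98,254, 155:211 -109,251, 148:179 -121,249, 142:179 -132,246, 135:220 -140,240, 125:220   11,  4, -78:128   12, -9, -93: 86    5,-14,-100: 77   31,-60,-142: 68   37,-79,-161:115
208  -99,244, 159:175 -106,235, 147:122 -119,236, 143:122 -129,231, 134:122   12,  7, -62:145   10, -2, -75:100   10,-14, -88: 81    0,-13, -90: 77 -173,203,  88:106   37,-86,-1
[... 966 characters left out ...]
   11, -9, -14: 23    0, -8, -15: 22   -7,-10, -21: 57 -130,137, 116: 44 -138,131, 107: 67 -149,130, 102: 70 -159,126,  94: 79 -168,122,  86:128
229   24, -9,   2: 33  -95,147, 154:114 -106,144, 148:209 -117,142, 142:173 -126,138, 135:123 -127,123, 116: 70 -139,123, 112: 68 -147,118, 103: 68 -156,113,  95: 72 -166,110,  88:128
232  -86,141, 165:122  -96,138, 158:181 -106,135, 152:210 -115,131, 143:121 -119,119, 128: 96 -126,112, 118: 69 -136,110, 112: 78 -147,108, 106: 70 -156,103,  98:123 -164, 99,  89:101
handle line pts depth (world) dark:
62
0.7 [0.7   0.104 0.199] [0.71   0.1155 0.2089]
0.71 [0.71   0.1068 0.1956] [0.7197 0.121  0.211 ]
0.72 [0.7208 0.1116 0.1991] [0.7248 0.1217 0.2097]
```

```bash
cat >> h.py <<'E'
def wcloud(c):
    K=c["intrinsics"];V=c["view"];z=c["range_z"];v,u=np.mgrid[:384,:512]
    x=(u-K[0,2])/K[0,0];y=(v-K[1,2])/K[1,1];r=np.hypot(x,y)+1e-9;t=np.tan(np.minimum(r,1.5))/r
    return (np.stack([x*t*z,y*t*z,z],-1)-V[:3,3])@V[:3,:3]
E
python3 - <<'E'
from h import *
o=ctrl.get_obs();C=R.from_euler("xyz",o["eef_rot"]);p=np.array(o["ee_pos"])
c=dict(np.load("/tmp/wrist3.npz"));L=(wcloud(c)-p)@C.as_matrix()*1000;b=c["img"].max(2)
print("closed (w3): rows=v, x,y,z:bright at u=240..264")
for v in range(165,250,6): print(v,' '.join(f"{int(L[v,u,0]):4d},{int(L[v,u,1]):3d},{int(L[v,u,2]):4d}:{b[v,u]:3d}" for u in range(228,276,6)))
c=dict(np.load("/tmp/w1.npz"));Cw=tool(24.06,0)[0];L=(wcloud(c)-np.array([.4519,.0029,.382]))@Cw.as_matrix()*1000;b=c["img"].max(2)
print("open (w1)")
for v in range(212,262,5): print(v,' '.join(f"{int(L[v,u,0]):4d},{int(L[v,u,1]):3d},{int(L[v,u,2]):4d}:{b[v,u]:3d}" for u in range(140,196,6)))
E
```

```text
closed (w3): rows=v, x,y,z:bright at u=240..264
165    7,-36, 235:196    7,-27, 237:209    7,-18, 235:210    7, -9, 236:213    7,  0, 237:214    7,  8, 236:219    7, 18, 237:207    7, 27, 235:215
171    0,-36, 229:208    0,-27, 230:207    0,-18, 229:213   35, -4,  -3: 73   34,  0,  -2: 54   34,  4,   0:127    0, 17, 231:206    0, 26, 229:213
177   -8,-35, 223:202   -8,-26, 222:211   30, -8,  -1: 56   31, -4,  -5: 59   31,  0,  -6: 62   30,  4,  -3: 66   -8, 17, 222:205   -8, 26, 223:211
183  -16,-35, 218:125  -16,-26, 217:149   26, -8,  -5: 55   27, -4,  -6: 66   27,  0,  -7: 64   26,  4,  -5: 65  -16, 17, 218:198  -16, 26, 218:210
189   66,  0,-209:123  -24,-26, 211:122   22, -8,  -6: 55   23, -4,  -9: 67   23,  0, -10: 63   23,  4,  -9: 59  -24, 17, 212:199  -24, 26, 212:214
195  -32,-34, 206:125  -31,-26, 206:121   19, -8,  -8: 47   19, -4, -12: 59   20,  0, -13: 61   19,  4, -11: 57  -32, 17, 207:105  -31, 25, 206:140
201  -39,-34, 201:124  -39,-25, 201:126   15, -8, -11: 48   16, -4, -15: 59   16,  0, -15: 61   16,  3, -14: 54  -39, 17, 202:108  -39, 25, 201:129
207  -46,-34, 19
[... 2367 characters left out ...]
 -76: 73    9,-48, -72: 39    6,-47, -66: 26    1,-47, -54: 29   -2,-47, -43: 35 -180,-153, 382:125 -179,-139, 381:123 -178,-126, 380:123
247   10,-54, -83: 67   10,-51, -83: 69    9,-49, -80: 71    8,-47, -78: 25    4,-47, -67: 31    0,-47, -56: 32   -5,-47, -44: 32 -192,-154, 382:124 -191,-140, 381:129 -190,-127, 381:128
252   10,-52, -89: 65   10,-49, -88: 63    9,-48, -85: 16    6,-47, -79: 31    1,-47, -68: 29   -3,-47, -57: 18 -204,-169, 381:116 -204,-155, 382:124 -203,-141, 380:124 -203,-128, 381:129
257   10,-50, -94: 61    9,-48, -91: 53    7,-47, -87: 14    3,-47, -78: 16   -1,-47, -68: 26   -5,-47, -59: 25 -216,-170, 380:125 -216,-156, 382:125 -215,-142, 381:124 -214,-128, 379:131
```

```bash
python3 -m inch '1 0 0 0 0 0 0;1 0 0 0 0 0 0;1 0 0 0 0 0 0;1 0 0 0 0 0 0;1 0 0 0 0 0 0;1 0 0 0 0 0 0;1 0 0 .4 0 0 0;1 0 0 .4 0 0 0;1 0 0 .4 0 0 0;1 0 0 0 0 0 0' && python3 -m inch '-1 0 0 0 0 0 0;-1 0 0 0 0 0 0;-1 0 0 0 0 0 0;-1 0 0 0 0 0 0;-1 0 0 0 0 0 0;-1 0 0 0 0 0 0;-1 0 0 0 0 0 0;-1 0 0 0 0 0 0;-1 0 0 0 0 0 0;-1 0 0 0 0 0 0' 45
```

```text
time_s: 8.6
ee_pos: [0.724, 0.1115, 0.1542]
eef_rot: [3.14, -0.644, 0.445]
force: [0.5, 0.7, -0.4]
grip_width: 0.0933
grip_force: 0.0
time_s: 9.85
ee_pos: [0.7241, 0.1112, 0.1559]
eef_rot: [3.139, -0.646, 0.446]
force: [0.1, -0.2, 0.6]
grip_width: 0.0168
grip_force: 45.0
```

```bash
cat > arc.py <<'E'
from h import *
import sys
# arc.py dyaw dtilt da N : plan relative arc about pivot from the current pose
dy,dt,da=map(float,sys.argv[1:4]);N=int(sys.argv[4]);Z=.050
o=ctrl.get_obs();C=R.from_euler("xyz",o["eef_rot"]);piv=np.array([.604,.053,.19]);p0=np.array(o["ee_pos"])
zt=C.apply([0,0,1]);g=p0-Z*zt;d=g-piv;r=np.linalg.norm(d);y0=np.arctan2(d[1],d[0]);t0=np.arcsin(d[2]/r)
a0=np.degrees(np.arccos(-zt[2]));s0=np.degrees(np.arctan2(zt[1],zt[0]))
print("grasp",g.round(4),"r",r.round(4),"yaw",np.degrees(y0).round(2),"tilt",np.degrees(t0).round(2),"tool a,psi",a0.round(2),s0.round(2),"F",np.round(o["force"],1))
R0=C
for i in range(1,N+1):
    f=i/N;y=y0+np.radians(dy)*f;t=t0+np.radians(dt)*f
    gp=piv+r*np.array([np.cos(t)*np.cos(y),np.cos(t)*np.sin(y),np.sin(t)])
    Rt,z=tool(s0+dy*f,a0+da*f);p=gp+Z*z
    print((R0.inv().apply(p-p0)/.03).round(2),(np.degrees((R0.inv()*Rt).as_rotvec())/10).round(2));p0,R0=p,Rt
E
python3 arc.py -6.8 30 8 10
```

```text
grasp [0.6969 0.0984 0.1958] r 0.1035 yaw 26.03 tilt 3.21 tool a,psi 37.0 25.28 F [ 0.1 -0.2  0.6]
[ 0.12  0.05 -0.15] [-0.04  0.08  0.07]
[ 0.11  0.05 -0.16] [-0.04  0.08  0.05]
[ 0.11  0.05 -0.16] [-0.04  0.08  0.05]
[ 0.1   0.05 -0.16] [-0.04  0.08  0.05]
[ 0.1   0.05 -0.17] [-0.04  0.08  0.05]
[ 0.09  0.05 -0.17] [-0.04  0.08  0.05]
[ 0.08  0.05 -0.17] [-0.05  0.08  0.05]
[ 0.08  0.05 -0.17] [-0.05  0.08  0.05]
[ 0.07  0.05 -0.17] [-0.05  0.08  0.05]
[ 0.06  0.05 -0.18] [-0.05  0.08  0.05]
```

```bash
python3 -m inch '-1 .12 .05 -.15 -.04 .08 .07;-1 .11 .05 -.16 -.04 .08 .05;-1 .11 .05 -.16 -.04 .08 .05' 60 && python3 -m inch '-1 .1 .05 -.16 -.04 .08 .05;-1 .1 .05 -.17 -.04 .08 .05;-1 .09 .05 -.17 -.04 .08 .05'
```

```text
time_s: 10.22
ee_pos: [0.725, 0.1069, 0.1729]
eef_rot: [-3.141, -0.687, 0.407]
force: [0.5, 0.1, -7.5]
grip_width: 0.0169
grip_force: 60.0
time_s: 10.6
ee_pos: [0.724, 0.1015, 0.1903]
eef_rot: [-3.14, -0.73, 0.373]
force: [-2.8, -0.4, -8.5]
grip_width: 0.0166
grip_force: 60.0
```

Moving with modest force (8 N). Continue.

```bash
python3 -m inch '-1 .08 .05 -.17 -.05 .08 .05;-1 .08 .05 -.17 -.05 .08 .05;-1 .07 .05 -.17 -.05 .08 .05;-1 .06 .05 -.18 -.05 .08 .05;-1 0 0 0 0 0 0;-1 0 0 0 0 0 0'
python3 arc.py 0 0 0 1
python3 - <<'E'
from h import *
# housing points from scene/top depth, above .2
t=camera("top");s=camera("scene");np.savez("/tmp/top4.npz",**t);np.savez("/tmp/scene4.npz",**s)
def cloud(c):
    K=c["intrinsics"];V=c["view"];z=c["range_z"];v,u=np.mgrid[:384,:512]
    return (np.stack([(u-K[0,2])/K[0,0]*z,(v-K[1,2])/K[1,1]*z,z],-1)-V[:3,3])@V[:3,:3]
P=cloud(s);m=(s["range_z"]>0)&(P[...,0]>.5)&(P[...,0]<.66)&(P[...,1]>-.03)&(P[...,1]<.12)&(P[...,2]>.10)&(P[...,2]<.27)
v,u=np.where(m);print(m.sum(),u.min(),u.max(),v.min(),v.max())
cv2.imwrite("pics/m4.png",cv2.resize(s["img"][130:260,160:300],(600,557),interpolation=cv2.INTER_CUBIC))
E
```

```text
time_s: 11.35
ee_pos: [0.7193, 0.0932, 0.2119]
eef_rot: [3.14, -0.786, 0.326]
force: [-3.8, -0.3, -4.1]
grip_width: 0.0166
grip_force: 60.0
grasp [0.6858 0.0819 0.2472] r 0.1039 yaw 19.48 tilt 33.4 tool a,psi 45.03 18.57 F [-3.8 -0.3 -4.1]
[0. 0. 0.] [0.   0.   0.01]
847 202 258 206 242
```

```bash
cat > fit.py <<'E'
from h import *
from scipy.optimize import least_squares
def cloud(c):
    K=c["intrinsics"];V=c["view"];z=c["range_z"];v,u=np.mgrid[:384,:512]
    return (np.stack([(u-K[0,2])/K[0,0]*z,(v-K[1,2])/K[1,1]*z,z],-1)-V[:3,3])@V[:3,:3]
def sdf(q): # camera frame: x back
    b=np.abs(q-[-.008,0,0])-[.040,.026,.023];db=np.linalg.norm(np.maximum(b,0),axis=1)+np.minimum(b.max(1),0)
    r=np.hypot(q[:,1],q[:,2]);e=np.stack([r-.020,np.abs(q[:,0]+.058)-.020],1);dc=np.linalg.norm(np.maximum(e,0),axis=1)+np.minimum(e.max(1),0)
    e=np.stack([r-.009,np.abs(q[:,0]-.100)-.040],1);dh=np.linalg.norm(np.maximum(e,0),axis=1)+np.minimum(e.max(1),0)
    return np.minimum(np.minimum(db,dc),dh)
def axes(y,t):
    x=np.array([np.cos(t)*np.cos(y),np.cos(t)*np.sin(y),np.sin(t)]);yy=np.array([-np.sin(y),np.cos(y),0]);return np.stack([x,yy,np.cross(x,yy)],1)
def fit(c,y,t,label,P=None,handle=True,piv=(.604,.053,.19)):
    P=cloud(c) if P is None else P
    P=P[c["range_z"]>0];v=np.r_[np.radians([y,t]),piv]
    for tol in(.012,.008,.006,.005):
        q=(P-v[2:])@axes(v[0],v[1]);k=(np.abs(sdf(q))<tol)&(q[:,0]<(.14 if handle else .034))
        A=P[k];r=least_squares(lambda w:np.r_[sdf((A-w[2:])@axes(w[0],w[1])),(w[2:]-piv)*.3*np.sqrt(len(A))],v,loss="soft_l1",f_scale=.0015);v=r.x
    print(label,len(A),"yaw",np.degrees(v[0]).round(2),"tilt",np.degrees(v[1]).round(2),"piv",v[2:].round(4),"rms",np.sqrt(np.mean(sdf((A-v[2:])@axes(v[0],v[1]))**2)).round(4))
    return v
E
python3 - <<'E'
from fit import *
for n,y,t in(("scene",25.5,6),("top",25.5,6),("scene3",25.5,3),("scene4",19.5,35),("top4",19.5,35)):
    c=dict(np.load(f"/tmp/{n}.npz"));fit(c,y,t,n,handle=n in("scene","top"))
E
```

```text
scene 1144 yaw 26.39 tilt 6.5 piv [0.6046 0.0538 0.1906] rms 0.0013
top 912 yaw 26.33 tilt 6.59 piv [0.603  0.0518 0.1901] rms 0.0017
scene3 510 yaw 26.39 tilt 3.8 piv [0.6045 0.0538 0.1903] rms 0.0012
scene4 564 yaw 20.08 tilt 33.81 piv [0.6044 0.0539 0.1906] rms 0.0011
top4 2 yaw 22.04 tilt 30.73 piv [0.6039 0.053  0.19  ] rms 0.0
```

```bash
python3 arc.py -1.5 2.0 0 2
```

```text
grasp [0.6859 0.0819 0.247 ] r 0.1039 yaw 19.47 tilt 33.31 tool a,psi 45.03 18.57 F [-4.4 -1.  -3.5]
[ 0.01  0.05 -0.06] [-0.05 -0.    0.06]
[ 0.01  0.05 -0.06] [-0.05 -0.    0.05]
```

```bash
python3 -m inch '-1 .01 .05 -.06 -.05 0 .06;-1 .01 .05 -.06 -.05 0 .05;-1 0 0 0 0 0 0;-1 0 0 0 0 0 0'
python3 - <<'E'
from fit import *
c=camera("scene");fit(c,18.6,35.7,"scene",handle=False)
c=camera("scene");fit(c,18.6,35.7,"scene",handle=False)
E
```

```text
time_s: 11.95
ee_pos: [0.7182, 0.0897, 0.2146]
eef_rot: [-3.141, -0.786, 0.298]
force: [-0.3, 0.4, -4.3]
grip_width: 0.0164
grip_force: 60.0
scene 576 yaw 18.32 tilt 35.81 piv [0.6044 0.0538 0.1906] rms 0.0011
scene 578 yaw 18.47 tilt 35.31 piv [0.6047 0.0539 0.1905] rms 0.0011
```

```bash
python3 -m inch '0.2 0 0 0 0 0 0;.2 0 0 0 0 0 0;.2 0 0 0 0 0 0;.2 0 0 0 0 0 0;.2 0 0 0 0 0 0;.2 0 0 -.5 0 0 0;.2 0 0 -.9 0 0 0;.2 0 0 -1 0 0 0;.2 0 0 -1 0 0 0;.2 0 0 -1 0 0 0' && python3 -m inch '.2 0 0 -1 0 -1 0;.2 0 0 -1 0 -1 0;.2 0 0 -1 0 -1 0;.2 0 0 0 0 -1 0;.2 0 0 0 0 -.5 0;.2 0 0 0 0 0 0'
python3 - <<'E'
from fit import *
c=camera("scene");np.savez("/tmp/s5.npz",**c);fit(c,18.6,35.7,"scene");fit(c,18.6,35.7,"scene",handle=False)
c=camera("top");np.savez("/tmp/t5.npz",**c);fit(c,18.6,35.7,"top")
w=camera("wrist");np.savez("/tmp/w5.npz",**w);P=wcloud(w);fit(w,18.6,35.7,"wrist",P=P)
# module & knob in wrist cloud
o=ctrl.get_obs();print(o["ee_pos"],o["eef_rot"],o["force"])
for n,zl,zh,b in(("mod",.031,.045,(.36,.45,-.07,.04)),("wing",.05,.065,(.38,.5,.25,.37)),("spin",.033,.045,(.53,.585,-.13,-.06)),("plate",.008,.017,(.48,.8,-.15,.26))):
    m=(P[...,2]>zl)&(P[...,2]<zh)&(P[...,0]>b[0])&(P[...,0]<b[1])&(P[...,1]>b[2])&(P[...,1]<b[3])
    q=P[m]
    if len(q)>4:
        print(n,len(q),cv2.minAreaRect((q[:,:2]*1000).astype(np.float32)),q.mean(0).round(4))
    else: print(n,len(q))
E
```

```text
time_s: 13.3
ee_pos: [0.6277, 0.0619, 0.3092]
eef_rot: [-3.141, -0.786, 0.299]
force: [0.6, 0.2, 0.1]
grip_width: 0.0568
grip_force: 0.0
time_s: 14.05
ee_pos: [0.5804, 0.0472, 0.38]
eef_rot: [-3.141, 0.001, 0.299]
force: [0.4, -0.1, 0.1]
grip_width: 0.0563
grip_force: 0.0
scene 1062 yaw 18.6 tilt 35.19 piv [0.6049 0.054  0.1906] rms 0.0012
scene 828 yaw 18.33 tilt 35.17 piv [0.605  0.0539 0.1906] rms 0.0011
top 12 yaw 18.49 tilt 35.94 piv [0.6041 0.053  0.1899] rms 0.0014
wrist 3551 yaw 18.35 tilt 35.24 piv [0.6046 0.0535 0.1899] rms 0.001
[0.57963835 0.04687097 0.38140247] [-3.14118736e+00 -2.62779004e-03  2.98652504e-01] [0.55951757 0.02648067 0.65686909]
mod 179 ((401.64019775390625, -15.408491134643555), (41.85984420776367, 28.835338592529297), 10.455348014831543) [ 0.4011 -0.0157  0.0352]
wing 168 ((442.81390380859375, 312.98876953125), (57.5147590637207, 12.545613288879395), 19.05191421508789) [0.4437 0.3123 0.0555]
spin 44 ((556.7772216796875, -95.03972625732422), (12.656010627746582, 14.672764778137207), 4.89478874206543) [ 0.5572 -0.0948  0.0365]
plate 16728 ((619.7542114257812, 54.555572509765625), (231.36065673828125, 371.34014892578125), 4.5810980796813965) [0.6242 0.0578 0.0122]
```

```bash
python3 -m inch '.2 -.1 -1 0 0 0 0;.2 -.1 -1 0 0 0 0;.2 -.2 -1 .2 0 0 0;.2 -.2 -1 .4 0 0 0;.2 -.2 -1 .4 0 0 0;.2 -.2 -1 .4 0 0 0;.2 -.2 -1 .5 0 0 0;.2 -.2 -1 .5 0 0 0;.2 -.2 -1 .5 0 0 0;.2 -.16 -.82 .5 0 0 -.19' && python3 -m inch '.2 0 0 0 0 0 0;.2 0 0 0 0 0 0;.2 0 0 0 0 0 0'
cat > knob.py <<'E'
from fit import *
w=camera("wrist");np.savez("/tmp/w6.npz",**w);P=wcloud(w);o=ctrl.get_obs();print(o["ee_pos"],o["eef_rot"])
for n,zl,zh,b in(("wing",.05,.065,(.38,.5,.25,.37)),("sq",.02,.034,(.38,.5,.25,.37))):
    q=P[(P[...,2]>zl)&(P[...,2]<zh)&(P[...,0]>b[0])&(P[...,0]<b[1])&(P[...,1]>b[2])&(P[...,1]<b[3])]
    if len(q)>4: print(n,len(q),cv2.minAreaRect((q[:,:2]*1000).astype(np.float32)),q.mean(0).round(4))
E
python3 knob.py
```

```text
time_s: 15.45
ee_pos: [0.4419, 0.3136, 0.2794]
eef_rot: [-3.14, -0.003, 0.333]
force: [0.2, 0.4, 0.5]
grip_width: 0.0563
grip_force: 0.0
time_s: 15.82
ee_pos: [0.4434, 0.3124, 0.2797]
eef_rot: [-3.141, -0.002, 0.331]
force: [0.2, 0.2, 0.2]
grip_width: 0.056
grip_force: 0.0
[0.4433579  0.31250791 0.27952238] [-3.14057271e+00 -1.24105494e-03  3.30851835e-01]
wing 326 ((441.9179992675781, 314.09344482421875), (58.76127624511719, 11.84722900390625), 19.04964256286621) [0.4426 0.3141 0.0559]
sq 191 ((442.2366027832031, 314.27130126953125), (28.316526412963867, 28.269229888916016), 19.426376342773438) [0.4427 0.3143 0.0317]
```

Run:
```python
from h import *
o=ctrl.get_obs();C=R.from_euler("xyz",o["eef_rot"]);c=dict(np.load("/tmp/w6.npz"));L=(wcloud(c)-o["ee_pos"])@C.as_matrix()*1000
m=(np.abs(L[...,0])<14)&(np.abs(L[...,1])<45)&(np.abs(L[...,1])>20)&(L[...,2]<20)&(L[...,2]>-120)
for s in(1,-1):
    k=m&(L[...,1]*s>0);z=L[...,2][k];print(k.sum(),np.sort(z)[-25:].round(1),"inner y",(np.abs(L[...,1][k]).min()).round(1))
    i=np.argsort(z)[-12:];print(L[k][i].round(0).tolist())
```

```text
2090 [-33.6 -33.6 -33.5 -33.4 -33.3 -33.3 -33.1 -33.1 -33.1 -33.  -33.  -32.9
 -32.7 -32.7 -32.2 -32.2 -32.1 -32.1 -32.1 -32.  -31.8 -31.7 -31.4 -30.9
 -30.7] inner y 27.5
[[11.0, 31.0, -33.0], [11.0, 30.0, -32.0], [9.0, 28.0, -32.0], [10.0, 30.0, -32.0], [9.0, 29.0, -32.0], [11.0, 30.0, -32.0], [1.0, 28.0, -32.0], [4.0, 28.0, -32.0], [4.0, 28.0, -32.0], [2.0, 28.0, -31.0], [5.0, 28.0, -31.0], [5.0, 28.0, -31.0]]
2096 [-33.9 -33.7 -33.6 -33.6 -33.2 -33.2 -33.1 -33.1 -33.  -33.  -32.9 -32.8
 -32.7 -32.6 -32.5 -32.5 -32.3 -32.2 -32.2 -32.  -31.9 -31.9 -31.7 -31.5
 -31.4] inner y 28.0
[[2.0, -28.0, -33.0], [6.0, -28.0, -33.0], [4.0, -28.0, -32.0], [3.0, -28.0, -32.0], [11.0, -30.0, -32.0], [11.0, -31.0, -32.0], [11.0, -32.0, -32.0], [1.0, -28.0, -32.0], [9.0, -29.0, -32.0], [10.0, -31.0, -32.0], [4.0, -28.0, -32.0], [5.0, -28.0, -31.0]]
```

```bash
python3 -m inch '.2 -.02 -.07 1 0 0 0;.2 0 0 1 0 0 0;.2 0 0 1 0 0 0;.2 0 0 1 0 0 0;.2 0 0 1 0 0 0;.2 0 0 1 0 0 0;.2 0 0 1 0 0 0;.2 0 0 1 0 0 0;.2 0 0 .7 0 0 0;.2 0 0 .45 0 0 0' && python3 -m inch '.2 0 0 0 0 0 0;.2 0 0 0 0 0 0'
```

```text
time_s: 17.12
ee_pos: [0.4417, 0.3147, 0.0036]
eef_rot: [-3.141, 0.0, 0.331]
force: [-0.5, 0.5, 0.1]
grip_width: 0.0564
grip_force: 0.0
time_s: 17.38
ee_pos: [0.4421, 0.3153, 0.0053]
eef_rot: [-3.141, -0.001, 0.332]
force: [0.4, -0.6, 0.4]
grip_width: 0.0564
grip_force: 0.0
```

```bash
python3 -m inch '-1 0 0 0 0 0 0;-1 0 0 0 0 0 0;-1 0 0 0 0 0 0;-1 0 0 0 0 0 0;-1 0 0 0 0 0 0;-1 0 0 0 0 0 0;-1 0 0 0 0 0 0;-1 0 0 0 0 0 0' 45 && python3 -m inch '-1 0 0 -.5 0 0 0;-1 0 0 -1 0 0 0;-1 0 0 -1 0 0 0;-1 0 0 -1 0 0 0;-1 0 0 -1 0 0 0;-1 0 0 -1 0 0 0;-1 0 0 -1 0 0 0;-1 0 0 -1 0 0 0;-1 0 0 -1 0 0 0;-1 0 0 -.5 0 0 0'
python3 - <<'E'
from h import *
o=ctrl.get_obs();C=R.from_euler("xyz",o["eef_rot"]);c=camera("wrist");L=(wcloud(c)-o["ee_pos"])@C.as_matrix()*1000
for n,zl,zh in(("wing",-62,-42),("wingtop",-56,-46),("sqtop",-35,-20)):
    q=L[(L[...,2]>zl)&(L[...,2]<zh)&(np.abs(L[...,0])<40)&(np.abs(L[...,1])<(8 if n!="sqtop" else 18))]
    if len(q): print(n,len(q),q.min(0).round(1),q.max(0).round(1),q.mean(0).round(1))
q=L[(np.abs(L[...,0])<36)&(np.abs(L[...,0])>13)&(np.abs(L[...,1])<25)&(L[...,2]>-70)&(L[...,2]<30)]
print("xs>13:",len(q),q.min(0).round(1),q.max(0).round(1))
np.savez("/tmp/w7.npz",**c);print(o["grip_width"],o["ee_pos"])
E
```

```text
time_s: 18.38
ee_pos: [0.4415, 0.3151, 0.0043]
eef_rot: [-3.141, 0.0, 0.332]
force: [-0.2, 0.4, -0.8]
grip_width: 0.0117
grip_force: 45.0
time_s: 19.62
ee_pos: [0.4417, 0.315, 0.2768]
eef_rot: [-3.14, -0.003, 0.332]
force: [0.3, -0.7, -1.5]
grip_width: 0.0117
grip_force: 45.0
wing 1816 [-19.5  -8.  -61.7] [ 29.5   8.  -42. ] [  7.6  -0.4 -51.9]
wingtop 1709 [-19.5  -8.  -55.9] [ 29.5   7.9 -46. ] [  7.4  -0.4 -51.8]
sqtop 278 [  8.7 -14.8 -35. ] [ 29.6  13.7 -20.1] [ 14.1  -0.4 -28. ]
xs>13: 1189 [-19.5 -14.9 -53.9] [29.6 13.7  4.2]
0.01167281604612233 [0.44172064 0.3150021  0.27679253]
```

```bash
python3 -m inch '-1 -.09 .9 0 0 0 0;-1 -.09 1 0 0 0 0;-1 -.09 1 0 0 0 0;-1 -.09 1 0 0 0 0;-1 -.09 1 0 0 0 0;-1 -.09 1 0 0 0 0;-1 -.09 1 0 0 0 0;-1 -.09 1 0 0 0 0;-1 -.09 1 0 0 0 0;-1 -.09 1 0 0 0 0' && python3 -m inch '-1 -.09 1 0 0 0 0;-1 -.09 1 0 0 0 0;-1 -.09 1 0 0 0 0;-1 -.09 1 0 0 0 0;-1 -.09 1 0 0 0 0;-1 -.09 1 0 0 0 0;-1 -.04 .7 0 0 0 0;-1 0 0 0 0 0 -.95;-1 0 0 0 0 0 -.95;-1 0 0 0 0 0 -.95' && python3 -m inch '-1 0 0 0 0 0 -.95;-1 0 0 0 0 0 -.95;-1 0 0 0 0 0 -.95;-1 0 0 .8 0 0 -.95;-1 0 0 .9 0 0 -.91;-1 0 0 .9 0 0 0;-1 0 0 .9 0 0 0;-1 0 0 0 0 0 0;-1 0 0 0 0 0 0;-1 0 0 0 0 0 0'
cat > sp.py <<'E'
from fit import *
w=camera("wrist");np.savez("/tmp/w8.npz",**w);P=wcloud(w);o=ctrl.get_obs();print(o["ee_pos"],np.degrees(o["eef_rot"]),o["force"])
C=R.from_euler("xyz",o["eef_rot"]);L=(P-o["ee_pos"])@C.as_matrix()*1000
for n,zl,zh,b in(("spintop",.034,.045,(.53,.585,-.125,-.065)),("spinall",.024,.045,(.53,.585,-.125,-.065))):
    q=P[(P[...,2]>zl)&(P[...,2]<zh)&(P[...,0]>b[0])&(P[...,0]<b[1])&(P[...,1]>b[2])&(P[...,1]<b[3])]
    if len(q)>4: print(n,len(q),cv2.minAreaRect((q[:,:2]*1000).astype(np.float32)),q.mean(0).round(4),q[:,2].max().round(4))
q=L[(np.abs(L[...,0])<36)&(np.abs(L[...,1])<20)&(L[...,2]>-35)&(L[...,2]<15)];print("knob",q.min(0).round(1),q.max(0).round(1))
E
python3 sp.py
```

```text
time_s: 20.92
ee_pos: [0.5128, 0.0244, 0.2735]
eef_rot: [-3.14, 0.001, 0.332]
force: [1.1, 1.2, -1.7]
grip_width: 0.0117
grip_force: 45.0
time_s: 22.18
ee_pos: [0.562, -0.1702, 0.2736]
eef_rot: [-3.14, -0.0, 0.835]
force: [-0.2, -0.5, -1.4]
grip_width: 0.0116
grip_force: 45.0
time_s: 23.42
ee_pos: [0.5625, -0.1704, 0.1703]
eef_rot: [3.14, 0.0, 1.652]
force: [0.1, -0.3, -0.8]
grip_width: 0.0114
grip_force: 45.0
[ 0.5623963  -0.17032876  0.17006217] [ 1.79929022e+02 -5.60187268e-03  9.46373732e+01] [ 0.44485897 -0.44092995 -0.96701698]
spintop 105 ((556.3860473632812, -96.18274688720703), (12.690640449523926, 12.798528671264648), 4.692710876464844) [ 0.5565 -0.0963  0.0381] 0.0402
spinall 138 ((556.3851928710938, -96.11541748046875), (12.761266708374023, 12.920906066894531), 4.570760250091553) [ 0.5566 -0.0963  0.0369] 0.0402
knob [  7.8 -13.3 -34.9] [28.9 15.2  3.2]
```

```bash
python3 -m inch '-1 .6 0 0 0 0 0;-1 .6 0 0 0 0 0;-1 .64 0 0 0 0 0;-1 .64 -.01 0 0 0 0;-1 0 0 .9 0 0 0;-1 0 0 .9 0 0 0;-1 0 0 .9 0 0 0;-1 0 0 .8 0 0 0;-1 0 0 0 0 0 0;-1 0 0 0 0 0 0' && python3 sp.py
python3 - <<'E'
from h import *
go([.5561,-.0961,.0163],tool(94.6,0)[0])
E
```

```text
time_s: 24.72
ee_pos: [0.5562, -0.0957, 0.0652]
eef_rot: [3.141, -0.0, 1.652]
force: [0.1, -0.2, -2.3]
grip_width: 0.0119
grip_force: 45.0
[ 0.55634266 -0.09584699  0.0653836 ] [ 1.79907300e+02 -9.67098526e-03  9.46460254e+01] [-0.37382718 -0.23287446 -0.55105246]
knob [  8.1 -13.5 -34.9] [29.2 15.   4.2]
from [ 0.5563 -0.0958  0.0654] shift units [-0.01 -0.01  1.64] turn units [ 0.01 -0.    0.  ]
```

```bash
python3 -m inch '-1 -.01 -.02 .4 0 0 0;-1 0 0 .3 0 0 0;-1 0 0 .2 0 0 0;-1 0 0 .15 0 0 0;-1 0 0 0 0 0 0'
```

```text
time_s: 25.4
ee_pos: [0.555, -0.0963, 0.0323]
eef_rot: [-3.141, -0.001, 1.652]
force: [-0.2, 0.2, -1.3]
grip_width: 0.0119
grip_force: 45.0
```

```bash
python3 -m inch '-1 0 0 .15 0 0 0;-1 0 0 .15 0 0 0;-1 0 0 .12 0 0 0;-1 0 0 .08 0 0 0;-1 0 0 .05 0 0 0;-1 0 0 0 0 0 0'
```

```text
time_s: 26.15
ee_pos: [0.5552, -0.0964, 0.0162]
eef_rot: [3.141, -0.001, 1.652]
force: [0.3, 0.3, 0.3]
grip_width: 0.012
grip_force: 45.0
```

```bash
python3 -m inch '-1 0 0 .05 0 0 0;-1 0 0 .04 0 0 0;-1 0 0 0 0 0 0;-1 0 0 0 0 0 0'; python3 -c "
from fit import *
c=camera('scene');fit(c,18.5,35.3,'scene')"
```

```text
time_s: 26.65
ee_pos: [0.5555, -0.0963, 0.016]
eef_rot: [3.14, -0.0, 1.652]
force: [-13.5, 4.7, 30.6]
grip_width: 0.0116
grip_force: 45.1
scene 1060 yaw 18.43 tilt 35.24 piv [0.6049 0.0538 0.1905] rms 0.0011
```

```bash
python3 -m inch '-1 0 0 -.06 0 0 0;-.3 0 0 0 0 0 0;-.3 0 0 0 0 0 0;-.3 0 0 0 0 0 0;-.3 0 0 0 0 0 0;-.3 0 0 -.2 0 0 0;-.3 0 0 -.6 0 0 0;-.3 0 0 -1 0 0 0;-.3 0 0 -1 0 0 0;-.3 0 0 -1 0 0 0' && python3 -m inch '-.3 0 0 -1 0 0 0;-.3 -.5 0 -1 0 0 0;-.3 -1 0 -.8 0 0 0;-.3 -1 0 0 0 0 0;-.3 -1 0 0 0 0 0;-.3 0 0 0 0 0 0;-.3 0 0 0 0 0 0;-.3 0 0 0 0 0 0'
python3 - <<'E'
from fit import *
w=camera("wrist");P=wcloud(w);fit(w,18.5,35.3,"wrist",P=P)
for n,zl,zh in(("wing",.055,.08),("sq",.036,.05)):
    q=P[(P[...,2]>zl)&(P[...,2]<zh)&(P[...,0]>.51)&(P[...,0]<.61)&(P[...,1]>-.14)&(P[...,1]<-.05)]
    if len(q)>4: print(n,len(q),cv2.minAreaRect((q[:,:2]*1000).astype(np.float32)),np.median(q[:,2]).round(4))
s=camera("scene");fit(s,18.5,35.3,"scene")
im=np.zeros((580,800,3),np.uint8);im[:300,:400]=cv2.resize(w["img"],(400,300));im[:,400:]=cv2.resize(s["img"][120:352,160:320],(400,580),interpolation=cv2.INTER_CUBIC);cv2.imwrite("pics/m9.png",im)
E
```

```text
time_s: 27.95
ee_pos: [0.5552, -0.0965, 0.1316]
eef_rot: [3.14, -0.0, 1.652]
force: [-0.9, 0.3, -0.1]
grip_width: 0.0331
grip_force: 0.0
time_s: 28.95
ee_pos: [0.5637, -0.2002, 0.2136]
eef_rot: [3.141, -0.001, 1.653]
force: [0.3, 0.2, 0.6]
grip_width: 0.033
grip_force: 0.0
wrist 0 yaw 18.5 tilt 35.3 piv [0.604 0.053 0.19 ] rms nan
wing 463 ((556.1807861328125, -97.64085388183594), (10.708464622497559, 59.74919891357422), 4.697129726409912) 0.0682
sq 312 ((556.7926025390625, -97.30390930175781), (27.951522827148438, 28.70162010192871), 4.6178154945373535) 0.0442
scene 1062 yaw 18.58 tilt 35.15 piv [0.6049 0.0539 0.1904] rms 0.0012
  return _methods._mean(a, axis=axis, dtype=dtype,
  ret = ret.dtype.type(ret / rcount)
```

View pics/m9.png

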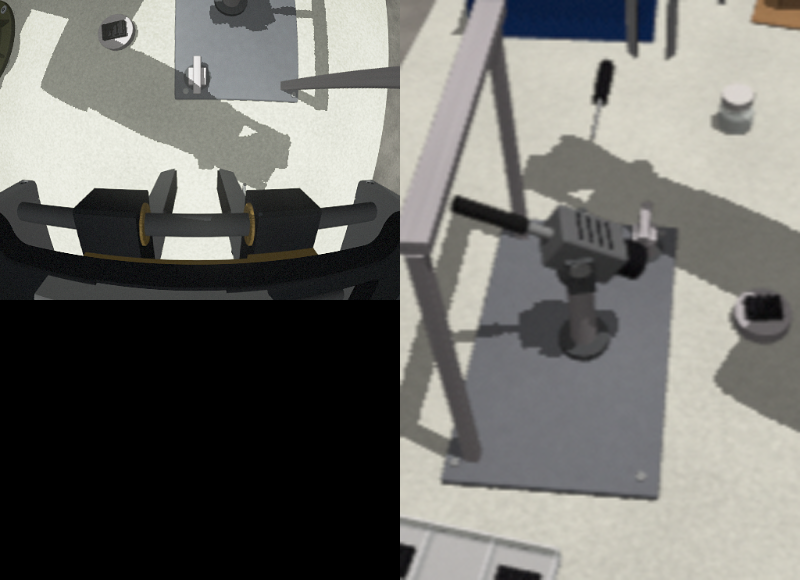

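The knob is fully seated: the top of its wing is at 68 mm and its square at 44 mm. The camera still holds its aim, and the jar and screwdriver are undisturbed in the last picture, as is the part of the tray in view.

```bash
python3 -c "
from station import ticket
print(ticket.hand_in())"
```

```text
the job is handed in; nothing more can be done
None
```

Job handed in at about 29 s: the camera is aimed to within about 0.6° (roughly 2 mm at the module, by depth fit) and let go, the knob is fully down on the spindle, and the jar, tray and screwdriver were not touched.

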